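# Clip the deck of a revolving display onto its spindle

## Task

Take the middle-sized of the three black clips out of the parts tray, lay it flat on the white hub of the display stand with its mouth towards the steel spindle, press the sprung hub down with it and push it sideways into the spindle's groove until it snaps fully home. Be firm but gentle: do not lean hard on the stand, and stop pushing once the clip has seated. Let go, and leave the other two clips and everything else on the bench where they are.

Things in the scene. Friction and masses are not known exactly. Their poses are not given: they have to be found in the camera images.
- clip: The clip to fit: black plastic snap clip, the middle-sized of three alike, lying flat, 45 g. A ring 43 mm across, 6 mm thick, open at one side, with a thumb tab opposite the mouth; 63 mm long overall. Origin: centre of the ring on its underside, which is on the spindle's axis when the clip is home. x points out through the mouth (ring ends at x = 18 mm), z up.
- clip_tab (a point): Middle of the top of the clip's thumb tab, 36 mm behind the clip's origin (-x) and 18 mm above its underside. The tab is a block 16 mm wide (clip's y), 18 mm long (x), 18 mm high, with free space on both sides: the place to grip.
- clip_mouth (a point): Midpoint between the clip's two springy jaw noses (13 mm apart), 7.6 mm ahead of its origin, 3 mm above its underside. Pushed at the groove they touch it with the origin 15 mm from the axis, spread by themselves at 7 to 14 N of push, and snap round it 5 to 9 mm before home. The push then drops to near nothing and rises steadily again once the ring is home.
- stand: Revolving counter display, fixed: dark steel base disc 250 mm across, upright round steel spindle, white deck 270 mm across with a flat raised hub 100 mm across. Origin: on the spindle's axis under the base, z up. The deck's height is set by screwing the spindle in or out of the base and differs each time: the hub's top starts anywhere from 67 to 89 mm above the bench. No measured pose shows it.
- spindle_axis (a point): Point on the spindle's axis 74 mm above the bench, fixed to the base (it does not follow the set height). Spindle 24 mm thick, its groove 18 mm thick and 8 mm high. A wave spring holds the hub 4 mm above the groove's lower edge; it yields from 2.5 N and stops level with that edge at 8 N. The 6 mm clip passes under the groove's upper shoulder only with the hub pressed down 2 mm or more.
- clip_small: Bystander: the smallest clip in the tray, the same outline at 0.72 of the size (45 mm long), same thickness and tab height. Origin as for the clip.
- clip_large: Bystander: the largest clip in the tray, the same outline at 1.28 of the size (81 mm long), same thickness and tab height. Origin as for the clip.
- tray: Shallow white parts tray, 170 x 310 mm, floor 3 mm thick, rim 16 mm high, fixed. The three clips lie in it side by side about 90 mm apart, mouths away from the robot. Origin: centre of its underside.
- vase_tall: Bystander: glass vase, 108 mm across, 150 mm high. Origin: centre of its foot.
- vase_short: Bystander: glass vase, 86 mm across, 120 mm high. Origin: centre of its foot.
- carton_long: Bystander: carton 90 x 170 x 60 mm. Origin: centre of its underside.
- carton_small: Bystander: carton 80 x 100 x 55 mm. Origin: centre of its underside.
- screwdriver: Bystander: screwdriver 200 mm long lying on the bench.
- tape_roll: Bystander: roll of packing tape lying flat, 106 mm across, 48 mm high. Origin: centre of its underside.
Things that resemble listed ones, but are neither listed nor needed, are in the scene too. Leave any orange look-alike of the clip alone.

How it is judged:
By the outcome, as a careful person would: the job done as asked, in the order asked, and still so for the second after the job is handed in, with the robot touching nothing.
It also fails if it takes over 59 s, if anything falls off the work surface, if the arm or the gripper's body presses on something with over 40 N, if the wrist force passes 120 N, or if a joint passes its speed limit or range.

## Robot

A 6-joint arm with a two-finger parallel gripper is mounted at the origin on the work surface. World frame = base frame: x ahead of the robot, y to its left, z up, the work surface at z = 0. Lengths are in m, angles in rad, forces in N, time in s.
With the tool pointing down it reaches from about 0.375 to 0.9 m from the base axis. Payload 3.1 kg.
Tool frame: the origin (TCP) lies between the finger pads; the fingertips stand 22 mm ahead of it and the grasp point (between the pads) lies 3 mm ahead of it; z points along the fingers, y is the line along which they close (so a half turn about z gives the same grasp; the last joint's range is limited). The gripper opens to 87 mm and grips with 3 to 60 N. Pads are 19 mm wide; open, the fingers measure 117 mm over their backs; the gripper's body (75 mm by 190 mm) begins 51 mm behind the grasp point.
Start: joints at [-1.29, 0.527, 1.433, -0, 1.181, -0.178], TCP at [0.277, -0.56, 0.245] pointing down, gripper open.
Joint ranges: [-3.08, 3.08], [-0.75, 2.2], [0.22, 2.44], [-1.43, 4.57], [0, 2.65], [-2.85, 2.85]. Speed limits (rad/s): [2.79, 2.79, 3.14, 3.14, 3.14, 3.14].

## Interface

Orientations are given as a unit quaternion [x, y, z, w].
In Python, from rig import get_obs, camera, get_calibration, hand_in, cut_out gives the robot as it stands.
- The arm moves only by the shell command python3 -m inch 'ROWS' [OPENING] [FORCE]. ROWS is JSON, one flat list of numbers, 6 for each row, row after row: the shift along the tool's x, y, z scaled (see below), then the turn, a rotation vector about the tool's x, y, z scaled (see below). A call has 1 to 20 rows; each row is the pose to reach, as a shift and turn from the pose commanded when the call began, along the tool's axes at that moment; what a row does not reach only later rows make up. The controller multiplies each number of a shift by 0.08 m and each number of a turn by 90 degrees. A row lasts 1/12 s, in which the tool goes at most 41.7 mm and 7.16 degrees, less where a joint would pass 70% of its speed; a pose out of reach is approached as far as the arm can. A call with a number of a shift or a turn outside -1 to 1 is refused whole. A call with a gripper value outside its range is refused whole. OPENING is the finger opening in mm, from 0 to 87, set as the call begins (- or left out, the last holds). The fingers move at their own pace and stop on an object; FORCE is the grip in N (left out, the last holds). Time passes only in rows, so rows that repeat a pose let the fingers close. It gives the time, the measured TCP pose, the force, the opening and the grip force at its end, in the units of the state.
- get_obs(): the state, without advancing time (a new reading comes with each control period).
- camera(name): name is "scene" or "top" or "wrist"; returns the picture (384x512x3 uint8, red, green, blue); there is no depth.
- get_calibration(name): a dict with "vertical_fov" (degrees; the focal length in pixels is half the picture's height over the tangent of half this angle, whatever the lens; pixels are square), "cx", "cy" (the principal point, pixels), "T" (4x4, takes a point from camera to world coordinates). Camera axes: x right, y down, z forward; pixel columns grow to the right and rows downward; lengths in m; the calibration is good to about 2 mm. A picture is of the moment at which its call begins: read the wrist's pose just before it. get_calibration takes no time and is no camera call; for the wrist camera it gives the pose at the moment of the call.
- hand_in(): hands the job in; it is judged then, once.
Trained networks look in the newest picture that a camera, given by its name, has taken for a name from the list of things; names that differ only in an ending like _2 or _b are one class to them, and where a whole thing is asked for, a point or a joint stands for the part that bears it (a point fixed in the world has none). Each returns a list of dicts, best first, with "conf" (0 to 1); they miss things now and then, are a little off and sometimes report something else, mostly with a low value. They report only what shows in the picture. A call takes as long as a camera call. They do not tell look-alikes from the thing itself.
- cut_out(camera, thing): "region" (384x512 bool, what is visible of it) and "bbox" ([left, top, right, bottom] in pixels, round what is visible of it).
The state is a dict: "time": time; "q": joint angles; "joint_velocities": joint speeds; "joint_torque": joint torques, N m; "position": TCP position; "tool_rot": TCP orientation; "ft_force": force on the tool from outside, world axes, zero at the start; "moment": the same for the moment, N m; "grip_width": finger opening in m; "grip_force": force on a finger pad.
Only numpy, scipy, OpenCV 4.12 (cv2) and the standard library are available. Lean on these libraries where they do the work, as an engineer would, in place of code of your own. Each camera call takes 0.05 s, during which the arm holds its last target. There are 200 camera calls.

## Working session

There is one attempt and no reset: what is moved stays moved. The work goes in short steps, Python scripts to look and compute and a shell command to move; the robot and the scene stay as the last step left them, time stands still between calls to the robot, and variables do not carry over. Pictures are saved under pics/ and viewed, at most 10 in all, crops included, and the job is handed in when it is done.

```bash
ls; mkdir -p pics
python3 - <<'E'
from rig import *
import cv2,numpy as np
o=get_obs();print({k:np.round(v,3).tolist() for k,v in o.items()})
ims=[]
for n in ["top","scene"]:
    im=camera(n);c=get_calibration(n);print(n,c["vertical_fov"],c["cx"],c["cy"],np.round(c["T"],4).tolist())
    cv2.imwrite(f"pics/{n}0.png",cv2.resize(im[...,::-1],(800,600),interpolation=cv2.INTER_CUBIC))
    cv2.imwrite(f"pics/{n}_raw.png",im[...,::-1])
    for t in ["clip","stand","tray","clip_small","clip_large"]:
        for r in cut_out(n,t)[:4]:
            ys,xs=np.nonzero(r["region"]);print(n,t,round(r["conf"],2),r["bbox"],xs.mean().round(1),ys.mean().round(1),len(xs))
E
```

```text
pics
{'time': 0.0, 'q': [-1.289, 0.528, 1.434, 0.0, 1.181, -0.179], 'joint_velocities': [0.001, 0.0, -0.001, 0.001, -0.001, -0.0], 'joint_torque': [0.0, -44.004, -17.66, 0.063, 0.059, -0.0], 'position': [0.277, -0.559, 0.244], 'tool_rot': [0.974, 0.228, -0.0, -0.001], 'ft_force': [0.422, 0.249, -0.701], 'moment': [-0.027, 0.001, -0.004], 'grip_force': 0.0, 'grip_width': 0.087}
top 48.541953301035804 254.04274862744865 189.24986895079206 [[-0.0016, -0.9846, 0.1746, 0.2692], [-1.0, 0.0015, -0.0004, -0.0546], [0.0001, -0.1746, -0.9846, 1.5798], [0.0, 0.0, 0.0, 1.0]]
top clip 0.66 [341.0, 143.6, 353.2, 152.9] 347.6 147.1 48
top clip 0.47 [297.7, 183.4, 307.7, 197.6] 303.0 190.7 82
top stand 0.89 [179.8, 156.8, 246.9, 230.2] 210.9 192.5 4176
top tray 0.94 [264.4, 160.3, 351.0, 217.4] 306.1 188.7 3437
top tray 0.17 [299.9, 183.6, 311.1, 198.8] 303.1 191.1 75
top clip_small 0.54 [278.2, 183.2, 282.8, 188.5] 279.9 185.0 35
scene 53.49145990268656 251.844556953724 193.0447426110252 [[0.7576, 0.5218, -0.392, 1.0433], [0.6525, -0.6185, 0.4378, -0.5602], [-0.014, -0.5875, -0.8091, 1.0746], [0.0, 0.0, 0.0, 1.0]]
scene clip 0.49 [191.2, 316.1, 210.6, 340.7] 199.7 328.5 186
scene tray 0.62 [193.4, 234.7, 209.1, 254.9] 201.9 246.4 115
scene tray 0.58 [146.2, 206.0, 255.2, 301.2] 200.8 252.3 4576
scene clip_small 0.57 [195.4, 238.0, 208.7, 255.1] 202.3 245.7 119
scene clip_small 0.52 [225.9, 225.7, 232.5, 238.7] 226.1 230.4 38
scene clip_large 0.71 [166.6, 255.3, 189.1, 276.5] 177.7 264.3 174
scene clip_large 0.57 [230.9, 140.0, 306.0, 207.6] 268.6 175.3 3953
scene clip_large 0.27 [102.7, 287.9, 143.5, 330.4] 119.5 308.6 1420
```

View pics/top0.png

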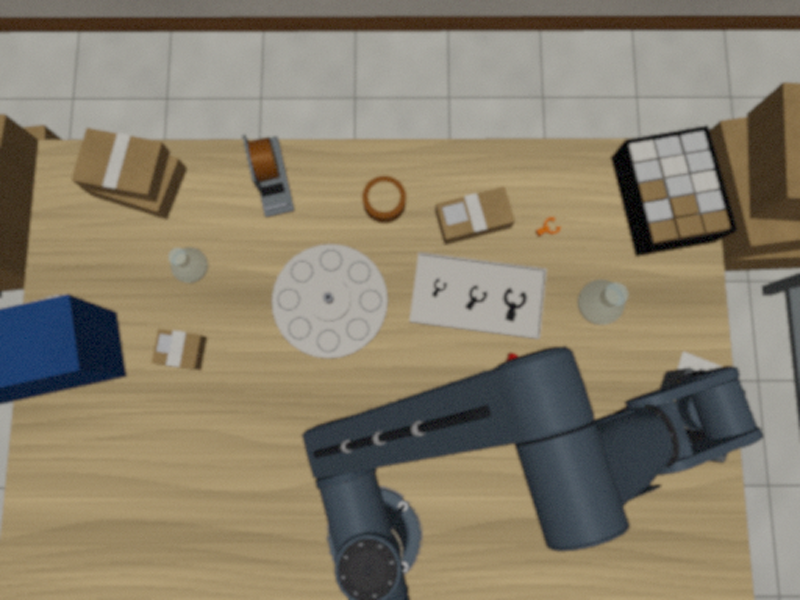

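View pics/scene0.png

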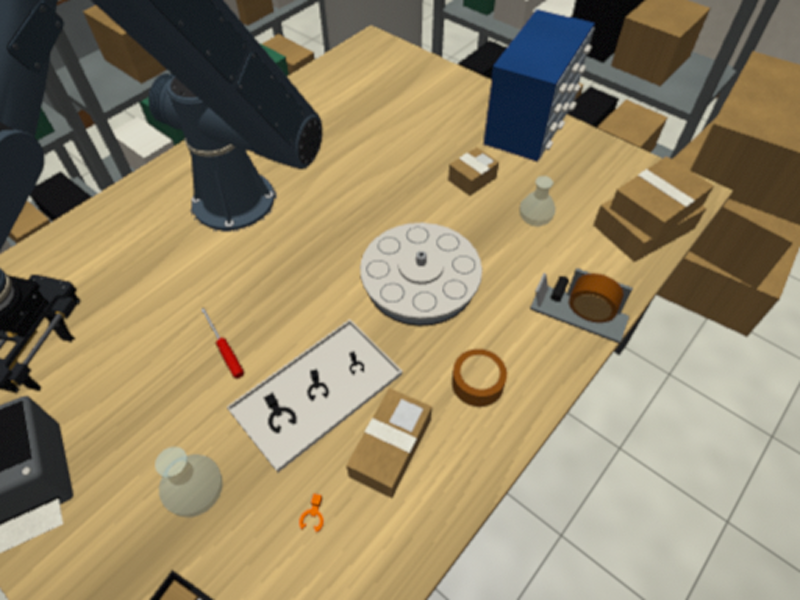

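The top view shows three black clips in the tray, at about (438,287), (476,297) and (514,303) in the 800x600 picture: small, middle and large. The orange look-alike lies on the bench at (548,227). The middle one, (476,297), which is raw (304,190), fits "middle-sized of three black". The stand's spindle is at about (328,297), raw (210,190). Next I'll work out positions and make the confirming crop.

```bash
cat > h.py <<'E'
from rig import *
import cv2,numpy as np
from scipy.spatial.transform import Rotation as R
def ray(n,u,v,c=None):
    c=c or get_calibration(n);f=192/np.tan(np.radians(c["vertical_fov"]/2));T=np.array(c["T"])
    return T[:3,3],T[:3,:3]@np.array([(u-c["cx"])/f,(v-c["cy"])/f,1])
def onz(n,u,v,z,c=None):
    p,d=ray(n,u,v,c);return p+d*(z-p[2])/d[2]
def tri(obs):
    A=np.zeros((3,3));b=np.zeros(3)
    for p,d in obs:
        d=d/np.linalg.norm(d);M=np.eye(3)-np.outer(d,d);A+=M;b+=M@p
    return np.linalg.solve(A,b)
def proj(c,X):
    T=np.array(c["T"]);f=192/np.tan(np.radians(c["vertical_fov"]/2));p=T[:3,:3].T@(np.asarray(X)-T[:3,3])
    return c["cx"]+f*p[0]/p[2],c["cy"]+f*p[1]/p[2]
def move(target,yaw_y=None):
    """target TCP pos; yaw_y: world direction wanted for tool y (xy), tool down. prints shift/turn units"""
    o=get_obs();r=R.from_quat(o["tool_rot"]);s=r.inv().apply(np.array(target)-o["position"])
    print("shift units",np.round(s/0.08,3),"mm",np.round(s*1000,1))
    if yaw_y is not None:
        best=None
        for sg in(1,-1):
            y=sg*np.array([*yaw_y,0])/np.hypot(*yaw_y);z=np.array([0,0,-1]);x=np.cross(y,z)
            t=(r.inv()*R.from_matrix(np.c_[x,y,z])).as_rotvec()
            if best is None or np.linalg.norm(t)<np.linalg.norm(best): best=t
        print("turn units",np.round(best/(np.pi/2),3),"deg",np.round(np.degrees(best),1))
E
python3 - <<'E'
from h import *
im=cv2.imread("pics/top_raw.png");cv2.imwrite("pics/crop0.png",cv2.resize(im[155:225,190:360],(800,330),interpolation=cv2.INTER_CUBIC))
for u,v in [(280,184),(304,190),(329,194)]: print(onz("top",u,v,.012))
print("stand top",onz("top",328/1.5625,297/1.5625,.09))
print("tri",tri([ray("top",328/1.5625,297/1.5625),ray("scene",421/1.5625,255/1.5625)]))
m=onz("top",304,190,.012)
move([m[0]-.07,m[1],.245])
E
```

```text
[ 0.56704367 -0.15258907  0.012     ]
[ 0.54407312 -0.24203085  0.012     ]
[ 0.52876997 -0.33500177  0.012     ]
stand top [0.53063633 0.10148987 0.09      ]
tri [0.53105165 0.10228852 0.09294704]
shift units [ 3.967 -2.471 -0.005] mm [ 317.4 -197.7   -0.4]
```

View pics/crop0.png

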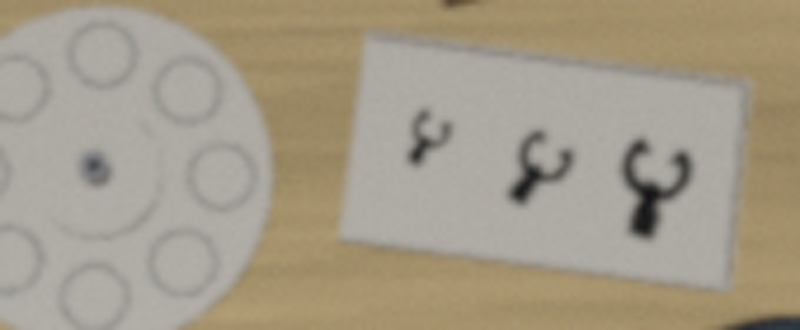

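The crop confirms it: the middle clip is at (540,165), between the small one at (428,137) and the large one at (650,190). Its mouth points up and to the right. I'll move above the tray now.

```bash
for i in 1; do python3 -m inch '[0.4,-0.25,0,0,0,0, 0.8,-0.5,0,0,0,0]'; python3 -m inch '[0.4,-0.25,0,0,0,0, 0.8,-0.5,0,0,0,0]'; python3 -m inch '[0.4,-0.25,0,0,0,0, 0.8,-0.5,0,0,0,0]';python3 -m inch '[0.4,-0.25,0,0,0,0, 0.8,-0.5,0,0,0,0]';python3 -m inch '[0.4,-0.25,0,0,0.0,0.08, 0.8,-0.5,0,0,0,0.16, 0.8,-0.5,0,0,0,0.24, 0.8,-0.5,0,0,0,0.32, 0.8,-0.5,0,0,0,0.4, 0.8,-0.5,0,0,0,0.4, 0.8,-0.5,0,0,0,0.4]'; done
python3 - <<'E'
from h import *
o=get_obs();c=get_calibration("wrist");im=camera("wrist");print(o["position"],o["q"],o["time"],c)
cv2.imwrite("pics/w1_raw.png",im[...,::-1]);cv2.imwrite("pics/w1.png",cv2.resize(im[...,::-1],(800,600),interpolation=cv2.INTER_CUBIC))
np.save("pics/w1T.npy",np.array(c["T"]))
E
```

```text
time: 0.77
position: [0.3165, -0.4969, 0.2444]
tool_rot: [0.974, 0.226, 0.0, 0.001]
ft_force: [0.9, 0.2, -0.2]
grip_width: 0.0871
grip_force: 0.0
time: 0.93
position: [0.357, -0.4304, 0.2446]
tool_rot: [0.974, 0.227, 0.0, 0.0]
ft_force: [0.8, 0.0, -0.6]
grip_width: 0.0871
grip_force: 0.0
time: 1.1
position: [0.3968, -0.3658, 0.2448]
tool_rot: [0.974, 0.228, 0.0, 0.0]
ft_force: [0.2, 0.2, -0.7]
grip_width: 0.0869
grip_force: 0.0
time: 1.27
position: [0.4365, -0.3015, 0.2448]
tool_rot: [0.974, 0.228, 0.0, 0.0]
ft_force: [1.2, -0.4, -0.3]
grip_width: 0.0868
grip_force: 0.0
time: 1.85
position: [0.4755, -0.2388, 0.2447]
tool_rot: [0.997, -0.083, 0.0, 0.0]
ft_force: [0.2, 0.5, 0.3]
grip_width: 0.0866
grip_force: 0.0
[ 0.47547634 -0.23877866  0.24468184] [-6.75557469e-01  4.02559490e-01  1.66522812e+00 -8.71564930e-06
  1.07351219e+00  1.06161281e+00] 1.85 {'vertical_fov': 71.16956980374323, 'cx': 253.1892051524893, 'cy': 192.0010611173862, 'T': array([[-0.16537272, -0.95182312, -0.25823366,  0.5468482 ],
       [-0.98623055,  0.15988895,  0.04224712, -0.25073692],
       [ 0.00107692,  0.26166444, -0.96515831,  0.38575249],
       [ 0.        ,  0.        ,  0.        ,  1.        ]])}
```

View pics/w1.png

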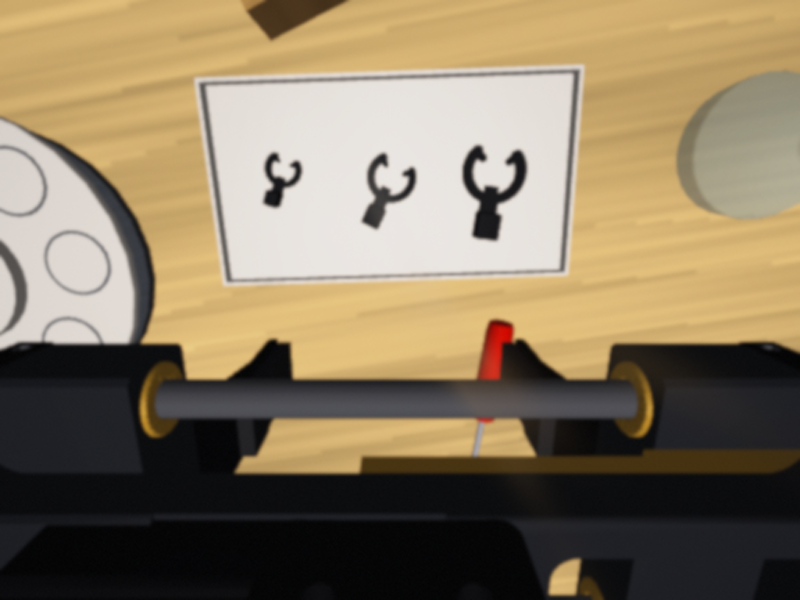

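The wrist view shows the tray clearly, with the middle clip's ring at about (390,182) and its tab at (377,210). Now I'll fit a silhouette model to it.

```bash
cat > fit.py <<'E'
from h import *
from scipy.optimize import minimize
def pts():
    P=[]
    for z in(3,9):
        for r in np.linspace(14,21.5,8):
            for a in np.linspace(-np.pi,np.pi,200):
                x,y=r*np.cos(a),r*np.sin(a)
                if not(x>0 and abs(y)<9): P.append((x,y,z))
    for z in(3,9):
        for x in np.linspace(-28,-20,12):
            for y in np.linspace(-5,5,12):P.append((x,y,z))
    for z in np.linspace(3,21,8):
        for x in np.linspace(-45,-27,20):
            for y in np.linspace(-8,8,20):P.append((x,y,z))
    return np.array(P)/1000
def fit(im,c,x0,z0=0.,S=4,box=None,thr=100):
    P=pts();T=np.array(c["T"]);f=192/np.tan(np.radians(c["vertical_fov"]/2))
    g=cv2.cvtColor(im,cv2.COLOR_RGB2GRAY);l,t,r,b=box
    m=cv2.resize(g[t:b,l:r],None,fx=S,fy=S,interpolation=cv2.INTER_CUBIC)<thr
    def ren(p):
        ca,sa=np.cos(p[2]),np.sin(p[2]);X=P@np.array([[ca,sa,0],[-sa,ca,0],[0,0,1]])+[p[0],p[1],z0]
        q=(X-T[:3,3])@T[:3,:3];u=(q[:,:2]/q[:,2:]*f+[c["cx"]+.5-l,c["cy"]+.5-t])*S
        k=np.zeros(m.shape,np.uint8)
        for a,bb in u.astype(int):cv2.circle(k,(a,bb),2,1,-1)
        return k
    def cost(v):
        k=ren([x0[0]+v[0]/1000,x0[1]+v[1]/1000,x0[2]+v[2]/20])>0;return -(k&m).sum()/(k|m).sum()
    best=min((minimize(cost,[0,0,d],method="Nelder-Mead",options=dict(initial_simplex=np.array([[0,0,d],[6,0,d],[0,6,d],[0,0,d+6]],float),maxiter=150)) for d in(-4,0,4)),key=lambda s:s.fun)
    v=best.x;p=[x0[0]+v[0]/1000,x0[1]+v[1]/1000,x0[2]+v[2]/20]
    return p,-best.fun,m,ren(p)
E
python3 - <<'E'
from fit import *
im=cv2.imread("pics/w1_raw.png")[...,::-1];c=get_calibration("wrist")
p0=onz("wrist",391/1.5625,180/1.5625,.009,c)
p,s,m,k=fit(im,c,[p0[0],p0[1],-.5],box=(222,90,276,155))
print(p,np.degrees(p[2]),s)
cv2.imwrite("pics/fit.png",np.dstack([m*255,k*255,m*0]).astype(np.uint8))
d=np.array([np.cos(p[2]),np.sin(p[2])]);tab=np.array(p[:2])-.036*d
print("tab",tab);move([*tab,.10],[-d[1],d[0]])
# spindle in wrist? 
T=get_calibration("wrist");print(proj(T,[.5306,.1015,.09]))
E
```

```text
[np.float64(0.5563624749655868), np.float64(-0.2495028433344674), np.float64(-0.6063175977536142)] -34.739439395792814 0.5836082653238409
tab [ 0.5267794  -0.22898841]
shift units [ 0.613 -0.229  1.808] mm [ 49.1 -18.3 144.6]
turn units [ 0.   -0.    0.28] deg [ 0.  -0.  25.2]
(np.float64(-51.03074056980836), np.float64(186.87773535426618))
```

View pics/fit.png

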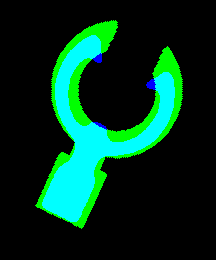

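The model lies well on the clip, but the mask is eroded at this threshold. I'll refine with a higher one.

Run:
```python
from fit import *
im=cv2.imread("pics/w1_raw.png")[...,::-1];c=get_calibration("wrist")
for thr in(130,160):
    p,s,m,k=fit(im,c,[.556,-.2495,-.6],box=(222,90,276,155),thr=thr)
    d=np.array([np.cos(p[2]),np.sin(p[2])]);tab=np.array(p[:2])-.036*d
    print(p,np.degrees(p[2]),s,"tab",tab);move([*tab,.027],[-d[1],d[0]])
```

```text
[np.float64(0.5560163139483729), np.float64(-0.24917611551532282), np.float64(-0.6345628931430001)] -36.35777561270495 0.6822903253498155 tab [ 0.5270244 -0.2278344]
shift units [ 0.614 -0.244  2.72 ] mm [ 49.1 -19.5 217.6]
turn units [ 0.    -0.     0.298] deg [ 0.  -0.  26.8]
[np.float64(0.5555209165491912), np.float64(-0.24873141389064882), np.float64(-0.6171485525022384)] -35.36000739098616 0.7716628624566743 tab [ 0.52616177 -0.22789778]
shift units [ 0.603 -0.241  2.72 ] mm [ 48.3 -19.3 217.6]
turn units [ 0.    -0.     0.287] deg [ 0.  -0.  25.8]
```

```bash
python3 -m inch '[0.15,-0.06,0.25,0,0,0.073, 0.3,-0.12,0.5,0,0,0.146, 0.45,-0.18,0.75,0,0,0.22, 0.607,-0.24,1,0,0,0.29, 0.607,-0.24,1,0,0,0.29]' 45
python3 -m inch '[0,0,0.3,0,0,0, 0,0,0.6,0,0,0, 0,0,0.85,0,0,0, 0,0,1,0,0,0, 0,0,1,0,0,0, 0,0,1,0,0,0]'
python3 - <<'E'
from h import *
o=get_obs();print(o["position"],o["q"],np.degrees(R.from_quat(o["tool_rot"]).as_matrix()[:2,0]));move([.5265,-.2279,.027])
im=camera("wrist");cv2.imwrite("pics/w2.png",cv2.resize(im[...,::-1],(800,600)))
E
```

```text
time: 2.32
position: [0.5264, -0.2271, 0.161]
tool_rot: [0.952, -0.307, -0.002, -0.001]
ft_force: [0.1, -0.4, 0.1]
grip_width: 0.0613
grip_force: 0.0
time: 2.82
position: [0.5263, -0.2284, 0.0848]
tool_rot: [0.952, -0.306, -0.0, -0.0]
ft_force: [0.6, 0.5, 0.5]
grip_width: 0.0452
grip_force: 0.0
[ 0.52631881 -0.22837364  0.08477938] [-6.04060055e-01  6.86315723e-01  1.68628724e+00 -8.44696630e-05
  7.69397136e-01  1.58967310e+00] [ 46.53585428 -33.42484218]
shift units [-0.001 -0.006  0.722] mm [-0.1 -0.5 57.8]
```

View pics/w2.png

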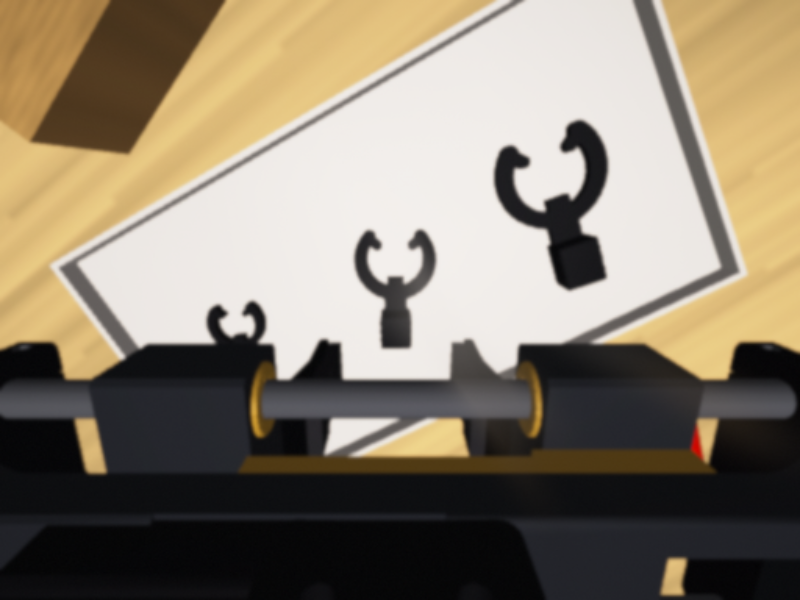

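The middle clip is between the fingers and lined up, with its ring at (395,262) and its tab at (396,325). I'll go down and grip it.

```bash
python3 -m inch '[0,0,0.25,0,0,0, 0,0,0.45,0,0,0, 0,0,0.6,0,0,0, 0,0,0.68,0,0,0, 0,0,0.715,0,0,0, 0,0,0.715,0,0,0, 0,0,0.715,0,0,0]'
python3 -m inch '[0,0,0,0,0,0, 0,0,0,0,0,0, 0,0,0,0,0,0, 0,0,0,0,0,0, 0,0,0,0,0,0, 0,0,0,0,0,0, 0,0,0,0,0,0, 0,0,0,0,0,0, 0,0,0,0,0,0]' 8 55
```

```text
time: 3.45
position: [0.5269, -0.2283, 0.028]
tool_rot: [0.952, -0.307, 0.001, 0.0]
ft_force: [0.2, -0.4, -0.0]
grip_width: 0.0449
grip_force: 0.0
time: 4.2
position: [0.5265, -0.2281, 0.0275]
tool_rot: [0.952, -0.307, 0.0, 0.0]
ft_force: [1.5, 0.8, 1.0]
grip_width: 0.0155
grip_force: 55.0
```

```bash
python3 -m inch '[0,0,-0.2,0,0,0, 0,0,-0.6,0,0,0, 0,0,-1,0,0,0]'
python3 -m inch '[0,0,-0.4,0,0,-0.07, 0,0,-0.8,0,0,-0.14, 0,0,-1,0,0,-0.21, 0,0,-1,0,0,-0.28, 0,0,-1,0,0,-0.35, 0,0,-1,0,0,-0.4, 0,0,-1,0,0,-0.4]'
python3 - <<'E'
from h import *
move([.43,.101,.188],[0,1])
E
```

```text
time: 4.45
position: [0.5253, -0.2273, 0.1067]
tool_rot: [0.952, -0.307, -0.002, -0.001]
ft_force: [0.9, -0.2, -0.0]
grip_width: 0.0154
grip_force: 55.0
time: 5.03
position: [0.5262, -0.2278, 0.1873]
tool_rot: [1.0, 0.003, -0.0, -0.0]
ft_force: [-0.1, 0.4, -1.3]
grip_width: 0.0155
grip_force: 55.0
shift units [-1.179 -4.117 -0.007] mm [ -94.3 -329.3   -0.6]
turn units [-0.     0.     0.004] deg [-0.   0.   0.3]
```

```bash
python3 -m inch '[-0.118,-0.4,0,0,0,0, -0.236,-0.823,0,0,0,0]' | head -2
python3 -m inch '[-0.118,-0.4,0,0,0,0, -0.236,-0.823,0,0,0,0]' | head -2
python3 -m inch '[-0.118,-0.4,0,0,0,0, -0.236,-0.823,0,0,0,0]'| head -2
python3 -m inch '[-0.118,-0.4,0,0,0,0, -0.236,-0.823,0,0,0,0]'| head -2
python3 -m inch '[-0.118,-0.4,0,0,0,0, -0.236,-0.7,0,0,0,0, -0.236,-0.823,0,0,0,0.004, -0.236,-0.823,0,0,0,0.004, -0.236,-0.823,0,0,0,0.004]'
python3 - <<'E'
from h import *
o=get_obs();c=get_calibration("wrist");im=camera("wrist");print(o["position"],o["q"]);np.savez("pics/w3.npz",im=im,**c)
cv2.imwrite("pics/w3.png",cv2.resize(im[...,::-1],(800,600),interpolation=cv2.INTER_CUBIC))
for z in(.07,.09):print(proj(c,[.531,.102,z]))
E
```

```text
time: 5.2
position: [0.5078, -0.1634, 0.1871]
time: 5.37
position: [0.4874, -0.0955, 0.187]
time: 5.53
position: [0.4682, -0.0295, 0.1871]
time: 5.7
position: [0.4491, 0.0363, 0.1872]
time: 6.12
position: [0.4308, 0.101, 0.1873]
tool_rot: [1.0, -0.001, 0.0, 0.0]
ft_force: [0.3, 0.9, -1.3]
grip_width: 0.0156
grip_force: 55.0
[0.43079657 0.10103553 0.18731882] [-2.30005883e-02  3.79595932e-01  1.93680390e+00 -4.01057642e-04
  8.24797940e-01  1.54949835e+00]
(np.float64(251.50914408040526), np.float64(87.27200201130405))
(np.float64(251.388998925901), np.float64(84.49963518818662))
```

View pics/w3.png

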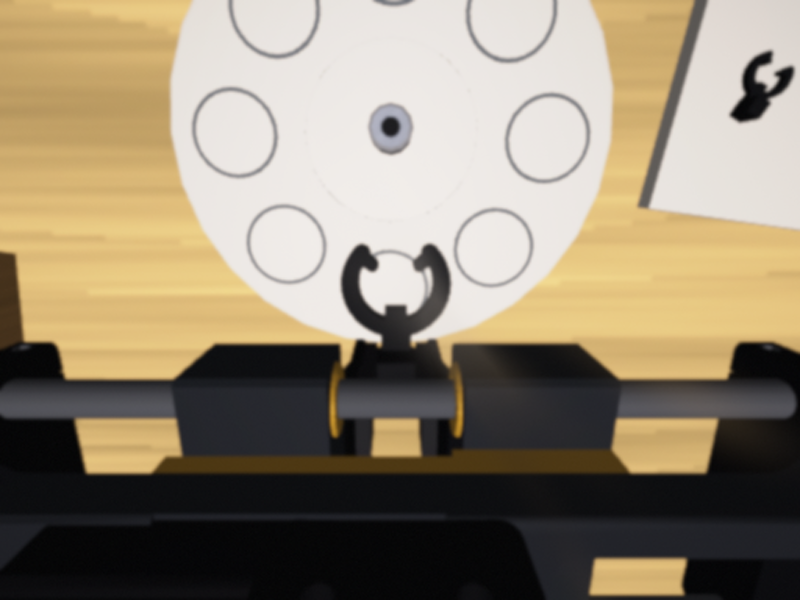

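The clip hangs straight in the fingers. Its ring ends are at (362,244) and (430,244), and its ring sides at columns 342 and 450. The spindle top is at (390,128), and the deck spans columns 171 to 612. I'll turn these into offsets.

Run:
```python
from h import *
c=get_calibration("wrist");o=get_obs();k=1.5625
im=np.load("pics/w3.npz")["im"]
W=lambda u,v,z:onz("wrist",(u+.5)/k-.5,(v+.5)/k-.5,z,c)
zc=o["position"][2]-.0245+.006
for u,v in[(362,244),(430,244),(342,285),(450,285)]:print("clip",W(u,v,zc)-o["position"])
for nm,l,r,v in(("deck",171,612,112),("hub",304,475,130)):
    for z in(.065,.075,.085,.095):
        a,b=W(l,v,z),W(r,v,z);print(nm,z,np.round(np.linalg.norm(a-b)*1000,1),"mid",np.round((a+b)/2,4))
g=cv2.cvtColor(im,cv2.COLOR_RGB2GRAY)
print("spindle top px",[ [round(float(W(390,128,z)[i]),4) for i in(0,1)] for z in(.09,.095,.1,.105)])
for t,z in(("top",.09),("top",.1)):print(onz("top",328/k-.5,297/k-.5,z))
e=cv2.resize(g[55:145,185:320],None,fx=5.8,fy=5.8,interpolation=cv2.INTER_CUBIC)
cv2.imwrite("pics/hub.png",cv2.createCLAHE(4,(4,4)).apply(e))
```

```text
clip [ 0.051298    0.01244163 -0.0185    ]
clip [ 0.05123638 -0.01343508 -0.0185    ]
clip [ 0.03531336  0.02062425 -0.0185    ]
clip [ 0.03520834 -0.02155203 -0.0185    ]
deck 0.065 255.9 mid [0.5453 0.1022 0.065 ]
deck 0.075 246.2 mid [0.5437 0.1021 0.075 ]
deck 0.085 236.5 mid [0.5421 0.1021 0.085 ]
deck 0.095 226.8 mid [0.5405 0.102  0.095 ]
hub 0.065 100.3 mid [0.5355 0.1035 0.065 ]
hub 0.075 96.5 mid [0.5343 0.1034 0.075 ]
hub 0.085 92.7 mid [0.5331 0.1032 0.085 ]
hub 0.095 88.9 mid [0.5319 0.1031 0.095 ]
spindle top px [[0.5335, 0.1029], [0.5329, 0.1029], [0.5322, 0.1028], [0.5316, 0.1027]]
[0.53244271 0.10329604 0.09      ]
[0.53067589 0.10223598 0.1       ]
```

View pics/hub.png

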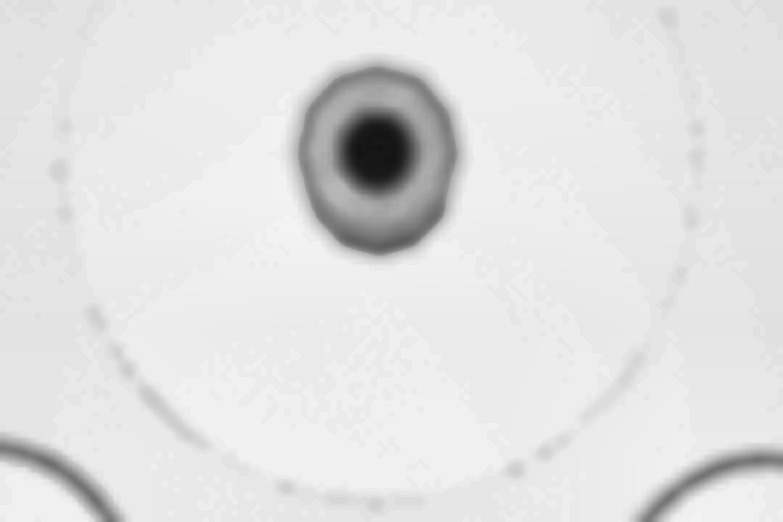

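The spindle axis comes out at about (0.533, 0.103), and the hub looks low, around 67 to 72 mm. I'll stage the clip about 36 mm short of the axis and come down to find contact.

```bash
python3 -m inch '[0.13,-0.01,0.2,0,0,0, 0.26,-0.02,0.5,0,0,0, 0.38,-0.03,0.75,0,0,0, 0.38,-0.03,0.87,0,0,0, 0.38,-0.03,0.87,0,0,0, 0.38,-0.03,0.87,0,0,0]' |head -4
for a in 1 2 3; do python3 -m inch '[0,0,0.02,0,0,0, 0,0,0.04,0,0,0, 0,0,0.06,0,0,0, 0,0,0.06,0,0,0]' | sed -n 2,4p; done
```

```text
time: 6.67
position: [0.461, 0.102, 0.1172]
tool_rot: [1.0, -0.002, -0.001, 0.0]
ft_force: [-0.6, 0.5, -0.8]
position: [0.4611, 0.103, 0.1133]
tool_rot: [1.0, -0.001, 0.0, 0.0]
ft_force: [-0.4, 0.2, -0.3]
position: [0.4609, 0.1032, 0.1079]
tool_rot: [1.0, -0.001, -0.0, -0.0]
ft_force: [-0.3, -0.3, -0.6]
position: [0.4609, 0.1031, 0.103]
tool_rot: [1.0, -0.001, -0.0, -0.0]
ft_force: [-1.1, 0.1, -0.7]
```

```bash
for a in 1 2 ; do python3 -m inch '[0,0,0.012,0,0,0, 0,0,0.025,0,0,0, 0,0,0.025,0,0,0, 0,0,0.025,0,0,0]' | sed -n 2,4p; done
python3 - <<'E'
from h import *
c=get_calibration("wrist");o=get_obs();im=camera("wrist")
cv2.imwrite("pics/w4.png",cv2.resize(im[0:230,120:380][...,::-1],(780,690)[:0] or None,fx=2.6,fy=2.6,interpolation=cv2.INTER_CUBIC))
np.savez("pics/w4.npz",im=im,**c)
E
```

```text
position: [0.4611, 0.1031, 0.1013]
tool_rot: [1.0, -0.001, -0.0, -0.0]
ft_force: [1.1, 0.1, -0.1]
position: [0.461, 0.1031, 0.0993]
tool_rot: [1.0, -0.001, -0.0, -0.0]
ft_force: [0.0, -0.5, -0.5]
```

View pics/w4.png

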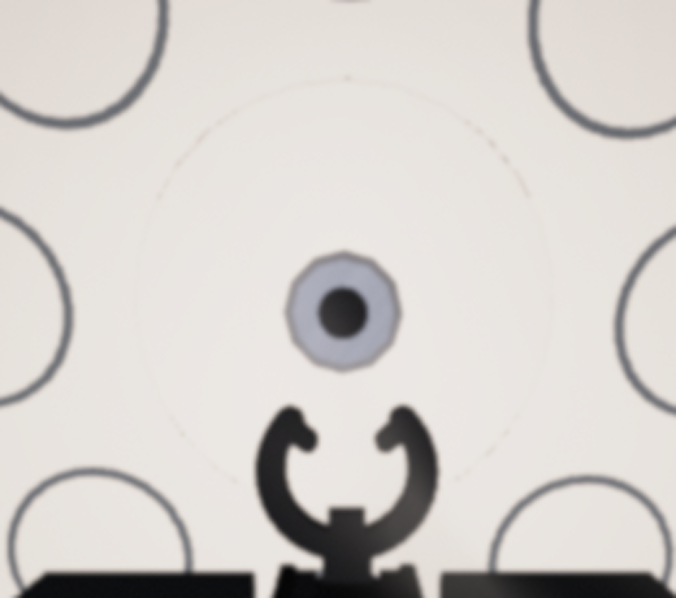

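The clip's centre is at column 347 and the spindle's at 343.5, so the spindle lies about 0.8 mm to the left. I'll shift by that much and continue down.

```bash
python3 -m inch '[0,-0.01,0.012,0,0,0, 0,-0.01,0.025,0,0,0, 0,-0.01,0.025,0,0,0, 0,-0.01,0.025,0,0,0]' | sed -n 2,4p
python3 -m inch '[0,0,0.012,0,0,0, 0,0,0.025,0,0,0, 0,0,0.025,0,0,0, 0,0,0.025,0,0,0]' | sed -n 2,4p
```

```text
position: [0.461, 0.1039, 0.0973]
tool_rot: [1.0, -0.001, -0.0, -0.0]
ft_force: [1.0, -0.1, 0.1]
position: [0.461, 0.1039, 0.0953]
tool_rot: [1.0, -0.001, -0.0, -0.0]
ft_force: [-0.9, 0.4, -0.5]
```

Run:
```python
from h import *
c=get_calibration("wrist")
d=np.load("pics/w4.npz");c4={k:d[k] for k in("vertical_fov","cx","cy","T")}
W=lambda u,v,z:onz("wrist",(u+.5)/2.6-.5+120,(v+.5)/2.6-.5,z,c4)
for z in(.08,.09,.095,.1):
    a,b=W(286,312,z),W(401,312,z);print(z,np.linalg.norm(a-b)*1e3,(a+b)/2)
for z in(.06,.065,.07,.075):
    a,b=W(136,300,z),W(552,300,z);f,k=W(346,79,z),W(346,0,z);print("hub",z,np.linalg.norm(a-b)*1e3,"far edge-50mm",f[0]-.05)
```

```text
0.08 25.51954817111124 [0.53310984 0.10343287 0.08      ]
0.09 23.927977940504324 [0.53313018 0.10339043 0.09      ]
0.095 23.132192825200853 [0.53314036 0.10336921 0.095     ]
0.1 22.336407709897408 [0.53315053 0.10334799 0.1       ]
hub 0.06 103.37886034043957 far edge-50mm 0.5348425061460711
hub 0.065 100.51267036953533 far edge-50mm 0.5334172573106793
hub 0.07 97.64648039863113 far edge-50mm 0.5319920084752877
hub 0.075 94.78029042772691 far edge-50mm 0.5305667596398961
```

```bash
for i in 1 2 3; do python3 -m inch '[0,0,0.006,0,0,0, 0,0,0.0125,0,0,0, 0,0,0.0125,0,0,0, 0,0,0.0125,0,0,0]' | sed -n 2,4p; done
```

```text
position: [0.4611, 0.1039, 0.0943]
tool_rot: [1.0, -0.001, -0.0, 0.0]
ft_force: [0.8, -0.2, -0.5]
position: [0.4611, 0.1039, 0.0933]
tool_rot: [1.0, -0.001, -0.0, -0.0]
ft_force: [-0.5, -0.4, -0.6]
position: [0.4611, 0.1039, 0.0923]
tool_rot: [1.0, -0.001, -0.0, 0.0]
ft_force: [0.9, -0.1, -0.9]
```

```bash
for i in 1 2 3; do python3 -m inch '[0,0,0.006,0,0,0, 0,0,0.0125,0,0,0, 0,0,0.0125,0,0,0]' | sed -n 2,4p; done
```

```text
position: [0.4611, 0.1039, 0.0914]
tool_rot: [1.0, -0.001, 0.0, 0.0]
ft_force: [0.1, -0.2, 2.6]
position: [0.4611, 0.1039, 0.0905]
tool_rot: [1.0, -0.001, 0.0, -0.0]
ft_force: [-1.1, 0.8, 2.5]
position: [0.4612, 0.1039, 0.0895]
tool_rot: [1.0, -0.001, 0.0, -0.0]
ft_force: [-1.2, -0.6, 4.6]
```

Contact came at TCP z of about 0.0916. I'll press about 1 mm more, then start pushing.

```bash
python3 -m inch '[0,0,0.006,0,0,0, 0,0,0.0115,0,0,0, 0,0,0.0115,0,0,0]' | sed -n 2,4p
python3 -m inch '[0.025,0,0,0,0,0, 0.05,0,0,0,0,0, 0.075,0,0,0,0,0, 0.1,0,0,0,0,0, 0.1,0,0,0,0,0]' | sed -n 2,4p
python3 - <<'E'
from rig import *
print(get_obs()["moment"])
E
```

```text
position: [0.4612, 0.1039, 0.0885]
tool_rot: [1.0, -0.001, 0.0, -0.0]
ft_force: [-1.0, 0.7, 4.4]
position: [0.4696, 0.1039, 0.0886]
tool_rot: [1.0, -0.001, 0.0, -0.0]
ft_force: [0.1, -0.0, 5.3]
[ 0.08009021  0.04685661 -0.00065605]
```

```bash
python3 -m inch '[0.02,0,0.007,0,0,0, 0.04,0,0.007,0,0,0, 0.06,0,0.007,0,0,0, 0.06,0,0.007,0,0,0]' | sed -n 2,4p
for i in 1 2; do python3 -m inch '[0.0125,0,0,0,0,0, 0.025,0,0,0,0,0, 0.0375,0,0,0,0,0, 0.0375,0,0,0,0,0]' | sed -n 2,4p; done
```

```text
position: [0.4743, 0.1039, 0.0881]
tool_rot: [1.0, -0.001, 0.0, -0.0]
ft_force: [-0.4, 0.1, 6.2]
position: [0.477, 0.1039, 0.0881]
tool_rot: [1.0, -0.001, 0.0, -0.0]
ft_force: [-0.9, -0.2, 6.3]
position: [0.48, 0.1039, 0.0881]
tool_rot: [1.0, -0.001, 0.0, -0.0]
ft_force: [-2.0, -0.8, 6.8]
```

```bash
for i in 1 2 3; do python3 -m inch '[0.0125,0,0,0,0,0, 0.0187,0,0,0,0,0, 0.0187,0,0,0,0,0]' | sed -n 2,4p; done
```

```text
position: [0.4814, 0.1039, 0.0881]
tool_rot: [1.0, -0.001, 0.0, -0.0]
ft_force: [-0.7, -0.3, 5.5]
position: [0.4828, 0.1039, 0.0881]
tool_rot: [1.0, -0.001, -0.0, -0.0]
ft_force: [-0.9, -0.2, 7.2]
position: [0.4831, 0.1038, 0.0879]
tool_rot: [1.0, -0.001, -0.001, 0.0]
ft_force: [-2.1, -0.5, 6.9]
```

```bash
for i in 1 2 3; do python3 -m inch '[0.0125,0,0,0,0,0, 0.0187,0,0,0,0,0, 0.0187,0,0,0,0,0]' | sed -n 2,4p; done
```

```text
position: [0.4833, 0.1038, 0.0877]
tool_rot: [1.0, -0.001, -0.003, 0.0]
ft_force: [-4.6, -1.4, 7.1]
position: [0.4837, 0.1038, 0.0876]
tool_rot: [1.0, -0.001, -0.004, 0.0]
ft_force: [-5.8, 0.3, 7.6]
position: [0.4846, 0.1039, 0.0876]
tool_rot: [1.0, -0.001, -0.005, 0.0]
ft_force: [-6.6, -0.4, 8.1]
```

```bash
python3 -m inch '[0.0125,0,-0.005,0,0,0, 0.0187,0,-0.005,0,0,0, 0.0187,0,-0.005,0,0,0]' | sed -n 2,4p; python3 -m inch '[0.0125,0,0,0,0,0, 0.0187,0,0,0,0,0, 0.0187,0,0,0,0,0]' | sed -n 2,4p
```

```text
position: [0.485, 0.1039, 0.0876]
tool_rot: [1.0, -0.001, -0.006, 0.0]
ft_force: [-7.8, -1.4, 7.0]
position: [0.4876, 0.1039, 0.0877]
tool_rot: [1.0, -0.001, -0.004, 0.0]
ft_force: [-4.4, -0.4, 7.1]
```

```bash
for i in 1 2; do python3 -m inch '[0.0125,0,0,0,0,0, 0.0187,0,0,0,0,0, 0.0187,0,0,0,0,0]' | sed -n 2,4p; done
```

```text
position: [0.493, 0.1038, 0.0884]
tool_rot: [1.0, -0.001, -0.0, 0.0]
ft_force: [1.1, -0.8, 5.7]
position: [0.4962, 0.1037, 0.0887]
tool_rot: [1.0, -0.001, 0.001, 0.0]
ft_force: [-0.5, -0.5, 4.5]
```

It has snapped: the push dropped to nearly zero. I'll ease on until the force rises again at home.

```bash
for i in 1 2 ; do python3 -m inch '[0.005,0,0,0,0,0, 0.01,0,0,0,0,0, 0.01,0,0,0,0,0]' | sed -n 2,4p; done
```

```text
position: [0.4965, 0.1037, 0.0886]
tool_rot: [1.0, -0.001, 0.001, 0.0]
ft_force: [0.4, -1.2, 6.3]
position: [0.4968, 0.1038, 0.0886]
tool_rot: [1.0, -0.001, 0.0, 0.0]
ft_force: [-0.1, -0.6, 5.3]
```

```bash
for i in 1 2 ; do python3 -m inch '[0.005,0,0,0,0,0, 0.01,0,0,0,0,0, 0.01,0,0,0,0,0]' | sed -n 2,4p; done
```

```text
position: [0.4972, 0.1038, 0.0885]
tool_rot: [1.0, -0.001, -0.0, 0.0]
ft_force: [-2.0, -0.3, 5.8]
position: [0.4979, 0.1038, 0.0885]
tool_rot: [1.0, -0.001, -0.0, 0.0]
ft_force: [-0.9, -0.2, 5.7]
```

```bash
for i in 1 2 ; do python3 -m inch '[0.005,0,0,0,0,0, 0.01,0,0,0,0,0, 0.01,0,0,0,0,0]' | sed -n 2,4p; done
```

```text
position: [0.498, 0.1038, 0.0884]
tool_rot: [1.0, -0.001, -0.001, 0.0]
ft_force: [-2.0, -0.2, 5.4]
position: [0.498, 0.1039, 0.0882]
tool_rot: [1.0, -0.001, -0.002, 0.0]
ft_force: [-3.4, -0.4, 5.9]
```

```bash
for i in 1 2; do python3 -m inch '[0.005,0,0,0,0,0, 0.01,0,0,0,0,0, 0.01,0,0,0,0,0]' | sed -n 2,4p; done
```

```text
position: [0.4981, 0.1038, 0.0881]
tool_rot: [1.0, -0.001, -0.003, 0.0]
ft_force: [-4.7, -0.6, 7.0]
position: [0.4982, 0.1038, 0.088]
tool_rot: [1.0, -0.001, -0.003, 0.0]
ft_force: [-5.1, 0.1, 6.6]
```

It is home: it stops at x = 0.498, exactly 15 mm past first contact, and the force is rising steadily. I'll relax the push and the press, then open.

```bash
python3 -m inch '[-0.012,0,-0.008,0,0,0, -0.025,0,-0.016,0,0,0, -0.025,0,-0.016,0,0,0]' | sed -n 2,4p
python3 -m inch '[0,0,0,0,0,0, 0,0,0,0,0,0, 0,0,0,0,0,0, 0,0,0,0,0,0, 0,0,0,0,0,0, 0,0,0,0,0,0]' 40 10| sed -n 2,6p
python3 -m inch '[0,0,-0.1,0,0,0, 0,0,-0.3,0,0,0, 0,0,-0.6,0,0,0, 0,0,-1,0,0,0]' | sed -n 2,4p
python3 -m inch '[-0.3,0,-0.3,0,0,0, -0.6,0,-0.6,0,0,0, -0.8,0,-0.6,0,0,0, -0.8,0,-0.6,0,0,0]' | sed -n 1,4p
python3 - <<'E'
from h import *
im=camera("wrist");c=get_calibration("wrist")
np.savez("pics/w5.npz",im=im,**c)
cv2.imwrite("pics/w5.png",cv2.resize(im[...,::-1],(800,600),interpolation=cv2.INTER_CUBIC))
E
```

```text
position: [0.4981, 0.1039, 0.0895]
tool_rot: [1.0, -0.001, -0.001, 0.0]
ft_force: [-3.4, 0.3, 5.0]
position: [0.4995, 0.1038, 0.0894]
tool_rot: [1.0, -0.001, 0.0, 0.0]
ft_force: [0.0, -0.7, -0.1]
grip_width: 0.039
grip_force: 0.0
position: [0.4978, 0.1038, 0.1693]
tool_rot: [1.0, -0.001, -0.002, -0.0]
ft_force: [1.1, -0.4, 0.9]
time: 18.38
position: [0.4318, 0.1043, 0.2191]
tool_rot: [1.0, -0.001, -0.0, -0.0]
ft_force: [-0.8, -0.9, -0.1]
```

View pics/w5.png

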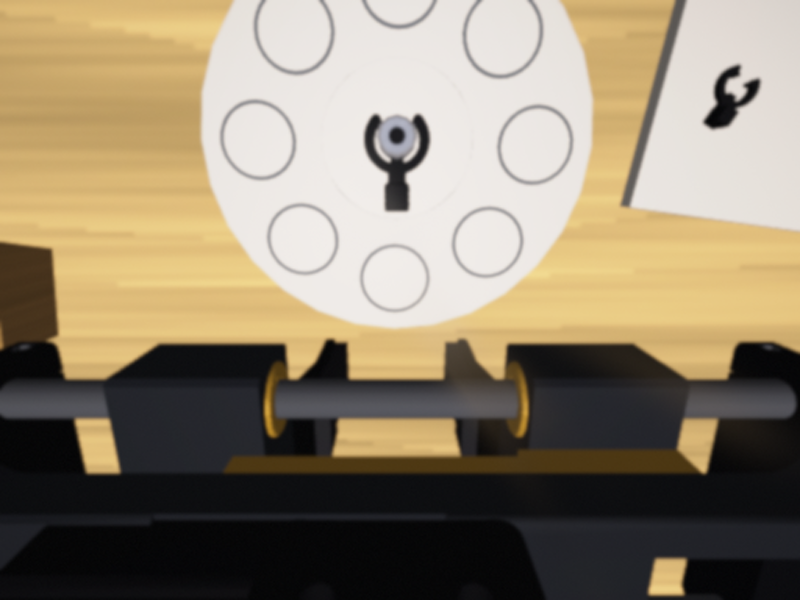

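The picture shows the clip round the spindle, with its ring at (397,140) concentric with the spindle at (397,135) once parallax is allowed for. The tab is at (397,197), and the gripper is clear.

```bash
python3 -c "
from rig import *
print(hand_in())"
```

```text
the job is handed in; nothing more can be done
None
```

The middle clip is snapped home in the spindle's groove and released, the other two clips were left untouched, and the job was handed in at about 18 s; peak readings were about 8 N both sideways and down.

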